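# Refit the toaster's crumb tray

### The job

The emptied crumb tray lies on the worktop beside the toaster. Slide it back into its low slot under the toaster and press it past the catch until its black front sits flush against the toaster, going gently: do not force it and do not shove the toaster along the worktop. Leave the honey jar, the mug, the white pot and the peeler where they are.

Things in the scene. Friction and masses are not known exactly. Their poses are not given: they have to be found in the camera images.
- toaster: two-slot toaster, steel shell with black ends on a grey base, loose on four rubber feet, about 2.4 kg; a push of some 25 to 35 N shoves it along. 290 mm long (its y), 160 mm wide (its x), 181 mm high. Origin: centre of its underside at worktop level. +y runs along it to the end with the crumb-tray slot; the -y end has lever and dial.
- slot_mouth (a point): nominal middle of the slot's lower edge at its mouth, 153 mm to +y of the toaster's origin, 8 mm above the worktop; axes as the toaster's. The slot, a level tunnel 69 mm wide, 15.5 mm high, running to -y, is in the grey clip-on base, a loose fit: mouth and all sit up to 6 mm off this point, in x and in y alike. The base stands proud of the shell there.
- catch_l (a joint): sprung round pip (radius 9 mm) in the slot's side wall, 166 mm in from the mouth, at the -x side; not seen from outside. 0: stands 3.3 mm into the slot; grows in m as the tray's corner pushes it aside, about 1.8 mm while the tray's wall slides past; drops back under 1.2 mm into the wall's notch when the tray is home. Both pips together take 4 to 8 N to pass.
- catch_r (a joint): the like pip at the +x side
- crumb_tray: crumb tray: shallow open pan of thin bright metal, 190 mm long (its y), 66 mm wide (its x), 12 mm high, walls 2 mm, floor 1.5 mm, about 0.12 kg, balancing near its middle, right way up. Origin: centre of the pan's underside. It goes in with its plain -y end first, its axes then as the toaster's. May be gripped across pan (66 mm) or tab (44 mm).
- tray_tab (a point): middle of the outer end of the black pull tab, 124 mm to +y of the tray's origin and 9 mm above its underside. Tab 44 mm wide, 10 mm thick, sticking 22 mm out from the tray's black front (80 mm wide, 20 mm high, 7 mm thick), which is too wide for the slot and meets the end of the base when home. Axes as the tray's.
- tray_tip (a point): middle of the tray's leading edge, at its underside, 95 mm to -y of the tray's origin; it is 190 mm inside the real mouth when the tray is home. Axes as the tray's.
- honey: bystander: jar with a grey lid, 66 mm wide, 102 mm high, beyond the lever end of the toaster; origin at the centre of its underside
- teal_mug: bystander: striped mug, 77 mm wide, 112 mm with its handle, 96 mm high, beyond the lever end of the toaster; origin at the centre of its underside
- yogurt_pot: bystander: small white pot, 72 mm wide, 71 mm high, behind and right of the tray; origin at the centre of its underside
- peeler_loose: bystander: peeler with a dark handle, 170 x 25 x 18 mm, lying behind the tray; origin at the centre of its underside

How it is judged:
By the outcome, as a careful person would: the job done as asked, in the order asked, and still so for the second after the job is handed in, with the robot touching nothing.
It also fails if it takes over 64 s, if anything falls off the work surface, if the arm or the gripper's body presses on something with over 40 N, if the wrist force passes 120 N, or if a joint passes its speed limit or range.

### The arm

A 6-joint arm with a two-finger parallel gripper is mounted at the origin on a cart in front of the work surface, level with it; the furniture and walls round the work are solid. World frame = base frame: x ahead of the robot, y to its left, z up, the work surface at z = 0. Lengths are in m, angles in rad, forces in N, time in s.
With the tool pointing down it reaches from about 0.3 to 1 m from the base axis. Payload 5.1 kg.
Tool frame: the origin (TCP) lies midway between the tips of the shut fingers; the grasp point (between the pads) lies 19 mm behind it (env.tcp_to_grasp is the z of the grasp point in the tool frame, in m); z points along the fingers, y is the direction in which the jaws open and shut (so a half turn about z gives the same grasp; the last joint's range is limited). The gripper opens to 95 mm and grips with 3 to 60 N. Pads are 20 mm wide; open, the fingers measure 119 mm over their backs; the gripper's body (75 mm by 180 mm) begins 59 mm behind the grasp point.
Start: joints at [-1.414, 0.124, 1.65, -0, 1.367, -0.083], TCP at [0.154, -0.631, 0.215] pointing down, gripper open.
Joint ranges: [-2.61, 2.61], [-1.02, 2.33], [0.03, 2.71], [-1.35, 4.49], [0.32, 2.68], [-2.91, 2.91]. Speed limits (rad/s): [2.57, 2.57, 3.14, 3.14, 3.14, 3.14].

### API

Orientations are given as a unit quaternion [w, x, y, z].
In Python, from station import env gives the robot as it stands.
- The arm moves only by the tool arm_command, never from a script. Its argument "rows" is one flat list of numbers, 7 for each row, row after row: the turn, a rotation vector about the tool's x, y, z in units of 6 degrees (1.0 is 6 degrees), then the shift along the tool's x, y, z in units of 30 mm (1.0 is 30 mm), then the finger opening in mm, from 0 to 95.1. A call has 1 to 20 rows; each row shifts and turns the commanded pose from where the row before left it, along the tool's axes as they then stand; what a row does not reach is not made up. A row lasts 1/12 s, in which the tool goes at most 41.7 mm and 7.16 degrees, less where a joint would pass 70% of its speed; a pose out of reach is approached as far as the arm can. A call is refused whole if a number of a shift passes 1 or a number of a turn 1, either way. A call with a gripper value outside its range is refused whole. The fingers move at their own pace and stop on an object; the grip force is fixed at half the most. Time passes only in rows, so rows that do not move let the fingers close. It gives the time, the measured TCP pose, the force and the opening at its end, in the units of the state.
- env.sense(): the state, without advancing time (a new reading comes with each control period).
- env.capture(name): name is "side" or "top"; returns the picture (480x640x3 uint8, red, green, blue); there is no depth.
- env.calibration(name): a dict with "camera_matrix" (3x3 intrinsics, pixels), "R" (3x3) and "t" (3): a world point X has camera coordinates R X + t. Camera axes: x right, y down, z forward; pixel columns grow to the right and rows downward; lengths in m; the calibration is good to about 2 mm. A picture is of the moment at which its call begins. calibration takes no time and is no camera call.
- env.close_job(): hands the job in, once; it reports no verdict.
The state is a dict: "t": time; "joint_positions": joint angles; "dq": joint speeds; "tau": joint torques, N m; "tool_pos": TCP position; "eef_rot": TCP orientation; "ft_force": force on the tool from outside, world axes, zero at the start; "torque": the same for the moment, N m; "finger_gap": finger opening in m.
Only numpy, scipy, OpenCV 4.12 (cv2) and the standard library are available. Lean on these libraries where they do the work, as an engineer would, in place of code of your own. Each camera call takes 0.05 s, during which the arm holds its last target. There are 200 camera calls.

## Working session

There is one attempt and no reset: what is moved stays moved. The work goes in short steps, Python scripts to look and compute and a tool call to move; the robot and the scene stay as the last step left them, time stands still between calls to the robot, and variables do not carry over. Pictures are saved under pics/ and viewed, about 8 in all and at most 12, crops included, and the job is handed in when it is done.

Besides the shell and the picture viewer there is one more tool, called after ">>>" by a JSON object that holds its "op" and its "data". arm_command: Moves the arm, as the interface text tells. Its arguments: {"type":"object","properties":{"rows":{"type":"array"}},"required":["rows"]}

```bash
mkdir -p pics
python3 - <<'E'
from station import env
import cv2
for n in("top","side"):
    cv2.imwrite(f"pics/{n}0.png",env.capture(n)[:,:,::-1])
    c=env.calibration(n);print(n,c)
s=env.sense();print(s["t"],s["tool_pos"],s["eef_rot"],s["ft_force"],env.tcp_to_grasp)
E
```

```text
top {'camera_matrix': array([[588.25104094,   0.        , 312.18854475],
       [  0.        , 588.25104094, 240.66461427],
       [  0.        ,   0.        ,   1.        ]]), 'R': array([[ 0.47455665, -0.88002806, -0.01861706],
       [-0.69593794, -0.3621678 , -0.62008456],
       [ 0.53894932,  0.30722157, -0.78431406]]), 't': array([-0.23389741,  0.42523938,  1.57458911])}
side {'camera_matrix': array([[621.11871301,   0.        , 310.08148804],
       [  0.        , 621.11871301, 244.60660344],
       [  0.        ,   0.        ,   1.        ]]), 'R': array([[ 0.33749269, -0.94102555,  0.02386645],
       [-0.44656613, -0.18237446, -0.87596704],
       [ 0.82865999,  0.28497452, -0.48178018]]), 't': array([-0.15769207,  0.28778856,  1.12598609])}
0.1 [ 0.15426246 -0.63082856  0.21350124] [-9.42885746e-04  9.92818504e-01  1.19626619e-01 -2.79836763e-05] [-0.25280373 -0.20995697  0.60102976] -0.0188
```

View pics/top0.png

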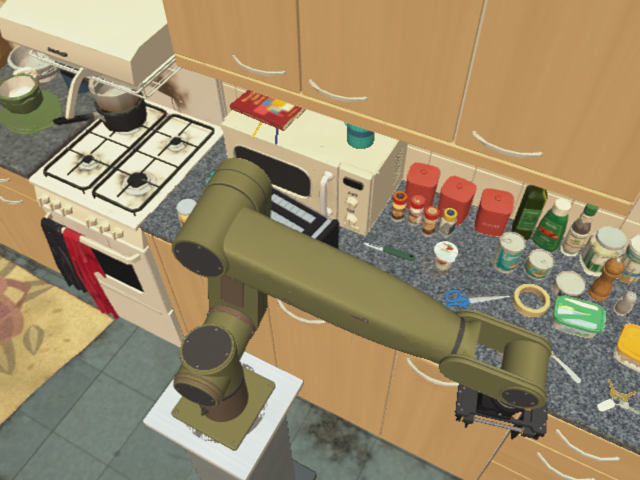

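View pics/side0.png

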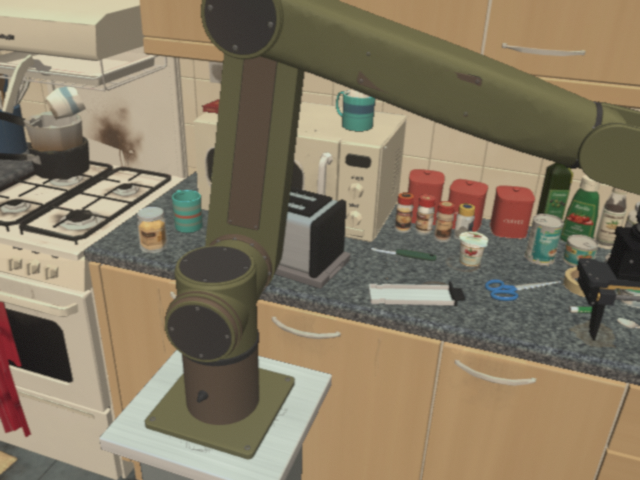

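The side view shows the tray at about (370–462, 283–305) with its tab to the right. The toaster's slot end is at about (310–348, 200–280). The arm blocks the top view. I'll take an enlarged crop to measure from.

Run:
```python
import cv2
i=cv2.imread("pics/side0.png")[180:320,270:470]
cv2.imwrite("pics/c1.png",cv2.resize(i,None,fx=4,fy=4,interpolation=cv2.INTER_CUBIC))
```

```text
(no output)
```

View pics/c1.png

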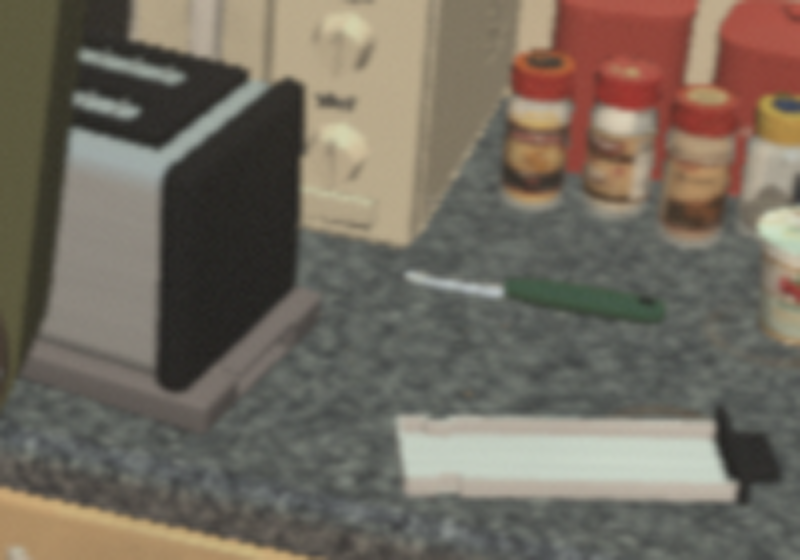

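```bash
cat > h.py <<'E'
import numpy as np, cv2
from station import env
def ray(n,u,v,z):
    c=env.calibration(n);K,R,t=c["camera_matrix"],c["R"],c["t"]
    d=R.T@np.linalg.solve(K,[u,v,1]);o=-R.T@t
    return o+d*(z-o[2])/d[2]
def proj(n,X):
    c=env.calibration(n);K,R,t=c["camera_matrix"],c["R"],c["t"]
    p=(K@(R@np.atleast_2d(X).T+t[:,None])).T
    return p[:,:2]/p[:,2:]
E
python3 - <<'E'
from h import *
np.set_printoptions(precision=4,suppress=True)
for nm,u,v,z in [("lead far",398,417,.012),("lead near bot",408,497,0),("near back bot",735,502,0),("far back top",715,417,.012),
 ("tab far",768,434,.014),("tab near",780,476,.014),("base near",205,429,0),("base far",321,306,0),("base near top",200,402,.025),("base left near",30,372,0),
 ("shell top near",168,175,.17),("shell top far",300,85,.17)]:
    print(nm,ray("side",270+u/4,180+v/4,z))
E
```

```text
lead far [ 0.4713 -0.1476  0.012 ]
lead near bot [ 0.4096 -0.1708  0.    ]
near back bot [ 0.4742 -0.3466  0.    ]
far back top [ 0.5419 -0.3234  0.012 ]
tab far [ 0.5315 -0.3556  0.014 ]
tab near [ 0.4889 -0.3681  0.014 ]
base near [ 0.4341 -0.04    0.    ]
base far [ 0.6011 -0.0624  0.    ]
base near top [ 0.4235 -0.0397  0.025 ]
base left near [0.4552 0.0808 0.    ]
shell top near [ 0.4222 -0.0164  0.17  ]
shell top far [ 0.5656 -0.0499  0.17  ]
```

>>> {"op": "arm_command", "data": {"rows": [0,0,0,0.68,-0.41,0.1,95,0,0,0,0.68,-0.41,0.1,95,0,0,0,0.68,-0.41,0.1,95,0,0,0,0.68,-0.41,0.1,95,0,0,0,0.68,-0.41,0.1,95,0,0,0,0.68,-0.41,0.1,95,0,0,0,0.68,-0.41,0.1,95,0,0,0,0.68,-0.41,0.1,95,0,0,0,0.68,-0.41,0.1,95,0,0,0,0.68,-0.41,0.1,95,0,0,0,0.68,-0.41,0.1,95,0,0,0,0.68,-0.41,0.1,95,0,0,0,0.68,-0.41,0.1,95,0,0,0,0.68,-0.41,0.1,95,0,0,0,0.68,-0.41,0.1,95,0,0,0,0.68,-0.41,0.1,95,0,0,0,0.68,-0.41,0.1,95,0,0,0,0.68,-0.41,0.1,95,0,0,0,0.68,-0.41,0.1,95,0,0,0,0.68,-0.41,0.1,95]}}

```text
t: 1.77
tool_pos: [0.4927, -0.2944, 0.154]
eef_rot: [-0.0, 0.993, 0.12, -0.0]
ft_force: [0.6, 0.3, -0.6]
finger_gap: 0.095
```

>>> {"op": "arm_command", "data": {"rows": [0,0,-1,0,0,0,95,0,0,-1,0,0,0,95,0,0,-1,0,0,0,95,0,0,-1,0,0,0,95,0,0,-1,0,0,0,95,0,0,-1,0,0,0,95,0,0,-1,0,0,0,95,0,0,-1,0,0,0,95,0,0,-1,0,0,0,95,0,0,-1,0,0,0,95,0,0,-1,0,0,0,95,0,0,-1,0,0,0,95,0,0,-1,0,0,0,95,0,0,-1,0,0,0,95,0,0,-1,0,0,0,95,0,0,-1,0,0,0,95,0,0,-0.2,0,0,0,95]}}

```text
t: 3.18
tool_pos: [0.4919, -0.2953, 0.1541]
eef_rot: [-0.0, 0.566, 0.825, -0.0]
ft_force: [1.0, -0.2, -0.8]
finger_gap: 0.0952
```

>>> {"op": "arm_command", "data": {"rows": [0,1,0,0,0,0,95,0,1,0,0,0,0,95,0,1,0,0,0,0,95,0,1,0,0,0,0,95,0,1,0,0,0,0,95,0,0,0,0,0,0,95]}}

```text
t: 3.68
tool_pos: [0.4917, -0.2971, 0.1512]
eef_rot: [-0.216, 0.549, 0.794, 0.147]
ft_force: [-0.2, 0.7, -1.1]
finger_gap: 0.0948
```

```bash
cat >> h.py <<'E'
from scipy.spatial.transform import Rotation as Ro
def pose():
    s=env.sense();q=s["eef_rot"];return s,np.array(s["tool_pos"]),Ro.from_quat([q[1],q[2],q[3],q[0]])
def plan(p,yaw,tilt):
    """target TCP p; yaw = heading (deg) of the tool's lean/insertion direction; tilt deg. Prints shift (now axes) and turn in units."""
    s,p0,R0=pose();a=np.radians(yaw)
    d=np.array([np.cos(a),np.sin(a),0]);y=np.array([np.sin(a),-np.cos(a),0]);t=np.radians(tilt)
    z=np.sin(t)*d-np.cos(t)*np.array([0,0,1]);x=np.cross(y,z);R=Ro.from_matrix(np.c_[x,y,z])
    print("t",round(s["t"],2),"p",p0.round(4),"gap",round(s["finger_gap"],4),"F",np.round(s["ft_force"],1))
    print("R\n",R0.as_matrix().round(3))
    print("turn units",(np.degrees((R0.inv()*R).as_rotvec())/6).round(2),"shift units now-axes",(R0.inv().apply(p-p0)/.03).round(2),"target-axes",(R.inv().apply(p-p0)/.03).round(2))
E
python3 - <<'E'
from h import *
plan(np.array([.492,-.294,.008]),111,30)
for n in("top","side"): cv2.imwrite(f"pics/{n}1.png",env.capture(n)[:,:,::-1])
a=cv2.imread("pics/top1.png");b=cv2.imread("pics/side1.png")
print(proj("top",[[.51,-.05,0],[.474,-.247,0]]))
cv2.imwrite("pics/v1.png",np.vstack([cv2.resize(a[180:330,230:430],None,fx=4,fy=4,interpolation=2)[:600]]))
E
```

```text
t 3.68 p [ 0.4917 -0.2971  0.1512] gap 0.0948 F [-0.2  0.7 -1.1]
R
 [[-0.304  0.935 -0.181]
 [ 0.808  0.354  0.471]
 [ 0.505 -0.003 -0.863]]
turn units [-0.   -0.06 -0.06] shift units now-axes [-2.33  0.06  4.17] target-axes [-2.31  0.05  4.18]
[[328.90759791 269.02350206]
 [382.07756213 302.64313567]]
```

View pics/v1.png

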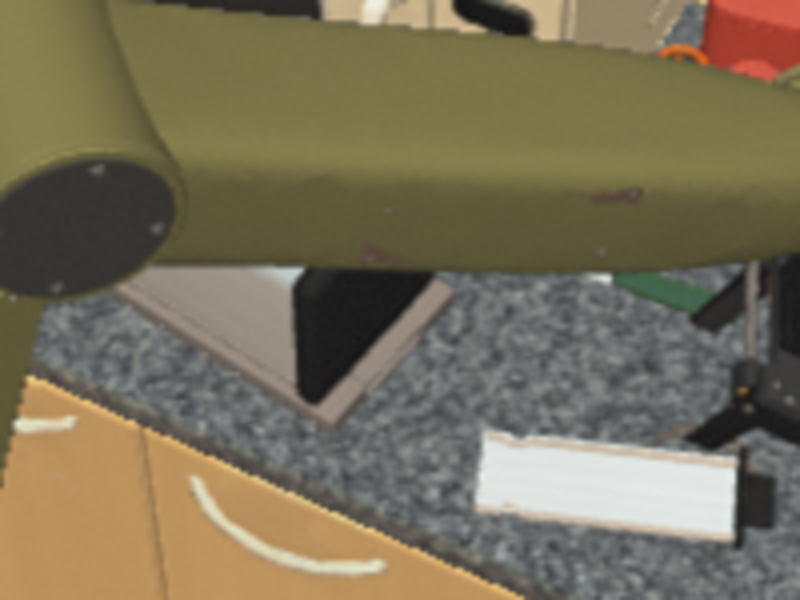

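The top view now shows both the tray and the slot end of the base. The tray corners are at crop (486,432), (476,512), (735,543) and (740,452). The base's front bottom edge runs from (332,430) to (455,293).

Run:
```python
from h import *
np.set_printoptions(precision=4,suppress=True)
for nm,u,v,z in [("lead far",486,431,.012),("lead near",476,512,0),("back near",735,544,0),("back far",740,450,.012),
 ("tab far",774,475,.014),("tab near",773,527,.014),
 ("base near",333,430,0),("base far",454,294,0),("base left",115,290,0)]:
    print(nm,ray("top",230+u/4,180+v/4,z)[:2])
b=cv2.imread("pics/side1.png")
cv2.imwrite("pics/v2.png",cv2.resize(b[210:310,280:480],None,fx=4,fy=4,interpolation=2))
```

```text
lead far [ 0.4723 -0.1461]
lead near [ 0.4115 -0.168 ]
back near [ 0.4749 -0.3479]
back far [ 0.5449 -0.3217]
tab far [ 0.5347 -0.3526]
tab near [ 0.4925 -0.3686]
base near [ 0.4265 -0.0395]
base far [ 0.5853 -0.0633]
base left [0.4639 0.1784]
```

View pics/v2.png

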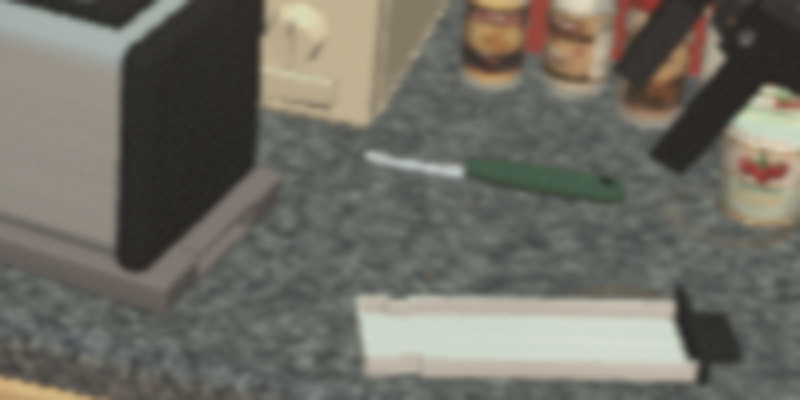

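Run:
```python
from h import *
a=cv2.imread("pics/top1.png");b=cv2.imread("pics/side1.png")
f=lambda i:cv2.convertScaleAbs(cv2.resize(i,(400,400),interpolation=2),alpha=1.6,beta=-40)
cv2.imwrite("pics/v3.png",np.hstack([f(b[248:298,310:360]),f(a[245:295,300:350])]))
```

```text
(no output)
```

View pics/v3.png

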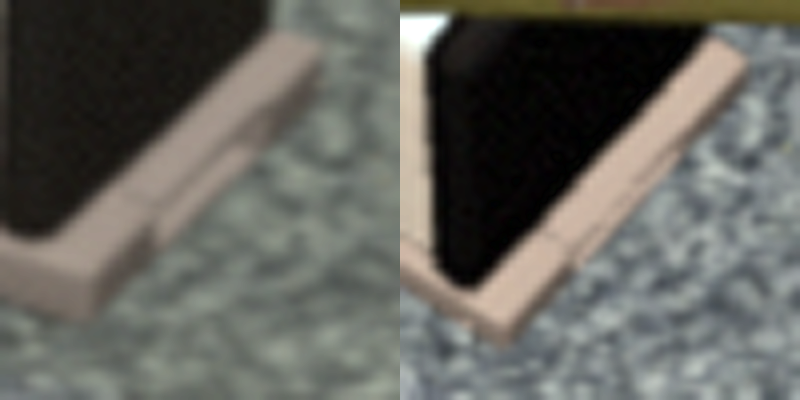

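>>> {"op": "arm_command", "data": {"rows": [0,0,0,-0.23,0,0.34,95,0,0,0,-0.23,0,0.34,95,0,0,0,-0.23,0,0.34,95,0,0,0,-0.23,0,0.34,95,0,0,0,-0.23,0,0.34,95,0,0,0,-0.23,0,0.34,95,0,0,0,-0.23,0,0.34,95,0,0,0,-0.23,0,0.34,95,0,0,0,-0.23,0,0.34,95,0,0,0,-0.23,0,0.34,95,0,0,0,0,0,0,95,0,0,0,0,0,0,95]}}

```text
t: 4.78
tool_pos: [0.4949, -0.3033, 0.0308]
eef_rot: [-0.214, 0.548, 0.795, 0.147]
ft_force: [1.2, 0.5, -0.1]
finger_gap: 0.0946
```

Run:
```python
from h import *
plan(np.array([.493,-.292,.008]),111,30)
```

```text
t 4.78 p [ 0.4949 -0.3033  0.0308] gap 0.0946 F [ 1.2  0.5 -0.1]
R
 [[-0.309  0.934 -0.18 ]
 [ 0.808  0.357  0.468]
 [ 0.502 -0.001 -0.865]]
turn units [-0.   -0.02 -0.01] shift units now-axes [-0.06  0.08  0.84] target-axes [-0.05  0.08  0.84]
```

Run:
```python
from h import *
np.set_printoptions(precision=4,suppress=True)
for n,u,v,z in [("side",157,252,.008),("side",265,145,.008),("side",95,322,0),("side",318,90,0),("top",172,270,.008),("top",288,155,.008),("top",103,347,0),("top",346,72,0)]:
    o=(310,248) if n=="side" else (300,245)
    print(n,u,v,ray(n,o[0]+u/8,o[1]+v/8,z))
```

```text
side 157 252 [ 0.4622 -0.0514  0.008 ]
side 265 145 [ 0.5345 -0.0631  0.008 ]
side 95 322 [ 0.4306 -0.0428  0.    ]
side 318 90 [ 0.5869 -0.0652  0.    ]
top 172 270 [ 0.4619 -0.0493  0.008 ]
top 288 155 [ 0.531 -0.064  0.008]
top 103 347 [ 0.4232 -0.04    0.    ]
top 346 72 [ 0.5832 -0.0635  0.    ]
```

>>> {"op": "arm_command", "data": {"rows": [0,0,0,0,0.04,0.22,95,0,0,0,0,0.04,0.22,95,0,0,0,0,0,0.22,95,0,0,0,0,0,0.16,95,0,0,0,0,0,0,95,0,0,0,0,0,0,95]}}

```text
t: 5.28
tool_pos: [0.493, -0.2909, 0.0102]
eef_rot: [-0.214, 0.547, 0.796, 0.147]
ft_force: [0.6, 0.3, -0.4]
finger_gap: 0.0952
```

>>> {"op": "arm_command", "data": {"rows": [0,0,0,0,0,0,60,0,0,0,0,0,0,60,0,0,0,0,0,0,60,0,0,0,0,0,0,60,0,0,0,0,0,0,60,0,0,0,0,0,0,60,0,0,0,0,0,0,60,0,0,0,0,0,0,60,0,0,0,0,0,0,60,0,0,0,0,0,0,60]}}

```text
t: 6.12
tool_pos: [0.4933, -0.2915, 0.0107]
eef_rot: [-0.213, 0.548, 0.796, 0.147]
ft_force: [0.3, -0.4, 1.4]
finger_gap: 0.0654
```

Run:
```python
from h import *
plan(np.array([.493,-.292,.008]),111,30)
```

```text
t 6.12 p [ 0.4933 -0.2915  0.0107] gap 0.0654 F [ 0.3 -0.4  1.4]
R
 [[-0.31   0.934 -0.179]
 [ 0.809  0.357  0.467]
 [ 0.5    0.    -0.866]]
turn units [ 0.01  0.   -0.01] shift units now-axes [-0.05 -0.01  0.07] target-axes [-0.05 -0.01  0.07]
```

>>> {"op": "arm_command", "data": {"rows": [0,0,0,0.06,0,-0.12,60,0,0,0,0.11,0,-0.19,60,0,0,0,0.11,0,-0.19,60,0,0,0,0.11,0,-0.19,60,0,0,0,0.11,0,-0.19,60,0,0,0,0.11,0,-0.19,60,0,0,0,0.06,0,-0.12,60,0,0,0,0,0,0,60]}}

```text
t: 6.78
tool_pos: [0.4941, -0.2924, 0.0529]
eef_rot: [-0.212, 0.548, 0.796, 0.147]
ft_force: [-0.0, 0.9, -1.5]
finger_gap: 0.0648
```

>>> {"op": "arm_command", "data": {"rows": [-0.31,0,0.54,0,0,0,60,-0.31,0,0.54,0,0,0,60,-0.31,0,0.54,0,0,0,60,-0.31,0,0.54,0,0,0,60,-0.31,0,0.54,0,0,0,60,-0.31,0,0.54,0,0,0,60,-0.31,0,0.54,0,0,0,60,-0.31,0,0.54,0,0,0,60,0,0,0,0,0,0,60,0,0,0,0,0,0,60]}}

```text
t: 7.62
tool_pos: [0.4929, -0.2917, 0.0513]
eef_rot: [-0.169, 0.734, 0.628, 0.196]
ft_force: [0.2, -0.4, -0.9]
finger_gap: 0.065
```

Run:
```python
from h import *
plan(np.array([.4715,-.2184,.0212]),81,30)
for u,v in[(365,155),(470,165),(625,185),(600,200)]: print(ray("side",280+u/4,210+v/4,.01))
for n in("top","side"): cv2.imwrite(f"pics/{n}2.png",env.capture(n)[:,:,::-1])
a=cv2.imread("pics/top2.png");b=cv2.imread("pics/side2.png")
f=lambda i:cv2.resize(i,None,fx=4,fy=4,interpolation=2)
cv2.imwrite("pics/v4.png",np.vstack([f(b[225:300,300:500]),f(a[235:310,270:470])]))
```

```text
t 7.62 p [ 0.4929 -0.2917  0.0513] gap 0.065 F [ 0.2 -0.4 -0.9]
R
 [[ 0.135  0.988  0.076]
 [ 0.856 -0.154  0.494]
 [ 0.5   -0.002 -0.866]]
turn units [-0.02  0.    0.01] shift units now-axes [ 1.49 -1.08  2.02] target-axes [ 1.49 -1.09  2.02]
[ 0.6440033  -0.10636414  0.01      ]
[ 0.65694957 -0.17342604  0.01      ]
[ 0.66897154 -0.27232632  0.01      ]
[ 0.64360444 -0.26070415  0.01      ]
```

View pics/v4.png

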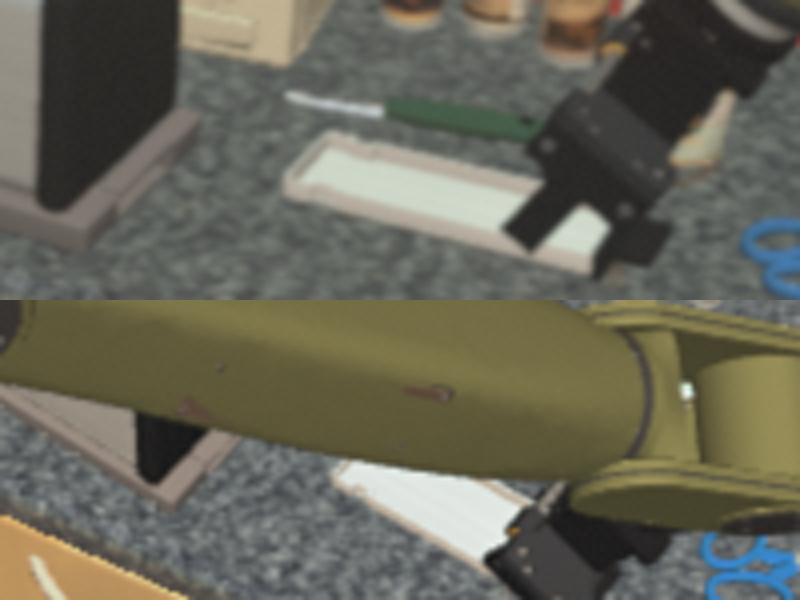

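Run:
```python
from h import *
_,p,_=pose();a=np.radians(81);d=np.array([np.cos(a),np.sin(a),0]);x=np.array([np.sin(a),-np.cos(a),0])
P=np.array([p+.1434*d+s*.033*x+[0,0,h] for s,h in((-1,-.0107),(-1,.0013),(1,.0013))]+[p-.0466*d-.033*x+[0,0,-.0107]])
s=(proj("side",P)-[300,225])*4;t=(proj("top",P)-[270,235])*4+[0,300]
print(s.round(0),t.round(0))
```

```text
[[282. 185.]
 [284. 167.]
 [328. 119.]
 [594. 276.]] [[332. 478.]
 [333. 469.]
 [383. 411.]
 [550. 609.]]
```

The tray is held, but its tip droops about 9 mm (around 3.5°) in both views. I'll pitch it up by 3.6° and move to the pose in front of the mouth.

>>> {"op": "arm_command", "data": {"rows": [0,0.3,0,0,0,0,60,0,0.3,0,0,0,0,60,0,0,0,0.14,-0.11,0.21,60,0,0,0,0.14,-0.11,0.21,60,0,0,0,0.14,-0.11,0.21,60,0,0,0,0.14,-0.11,0.21,60,0,0,0,0.14,-0.11,0.21,60,0,0,0,0.14,-0.11,0.21,60,0,0,0,0.14,-0.11,0.21,60,0,0,0,0.14,-0.11,0.21,60,0,0,0,0.13,-0.1,0.21,60,0,0,0,0.12,-0.1,0.21,60,0,0,0,0,0,0,60,0,0,0,0,0,0,60]}}

```text
t: 8.88
tool_pos: [0.4719, -0.218, 0.0215]
eef_rot: [-0.188, 0.728, 0.622, 0.219]
ft_force: [-0.0, 0.2, -1.1]
finger_gap: 0.0652
```

```bash
cat > look.py <<'E'
from h import *
import sys
k=sys.argv[1]
np.set_printoptions(suppress=True)
plan(np.array([.4715,-.2184,.0212]),81,33.6)
b=env.capture("side");b=b[:,:,::-1];cv2.imwrite(f"pics/side{k}.png",b)
o=(300,230)
_,p,_=pose();a=np.radians(81);d=np.array([np.cos(a),np.sin(a),0]);x=np.array([np.sin(a),-np.cos(a),0])
P=np.array([p+.1434*d+s*.033*x+[0,0,h] for s,h in((-1,-.0107),(-1,.0013),(1,.0013))]+[p-.0466*d-.033*x+[0,0,-.0107]])
print(((proj("side",P)-o)*6).round(0))
cv2.imwrite(f"pics/v{k}.png",cv2.resize(b[230:310,300:430],None,fx=6,fy=6,interpolation=2))
E
python3 look.py 5
```

```text
t 8.88 p [ 0.4719 -0.218   0.0215] gap 0.0652 F [-0.   0.2 -1.1]
R
 [[ 0.13   0.988  0.085]
 [ 0.823 -0.155  0.547]
 [ 0.553 -0.002 -0.833]]
turn units [-0.02  0.    0.  ] shift units now-axes [-0.02 -0.01  0.  ] target-axes [-0.02 -0.01  0.  ]
[[226. 301.]
 [228. 275.]
 [300. 202.]
 [677. 438.]]
```

View pics/v5.png

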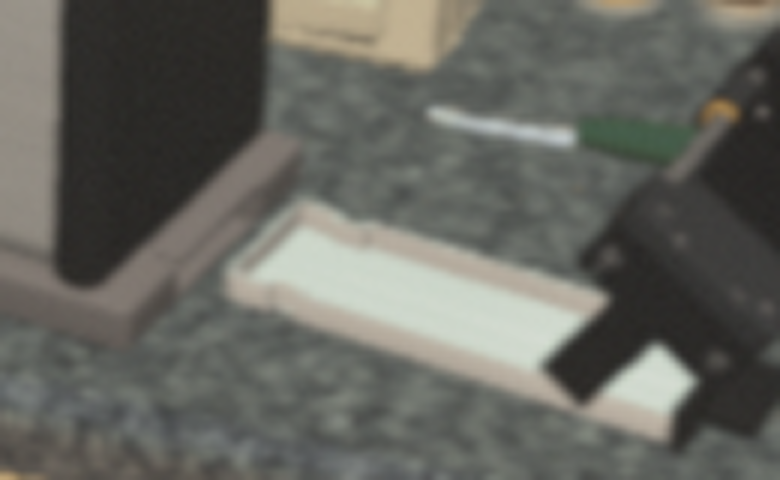

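Run:
```python
from h import *
a=np.radians(81);d=np.array([np.cos(a),np.sin(a),0]);x=np.array([np.sin(a),-np.cos(a),0])
for nm,u,v,z in[("tray nb",230,300,.0108),("tray nt",232,275,.0228),("tray ft",303,200,.0228),("rear nb",670,440,.0108),("slot n",178,297,.008),("slot f",259,217,.008)]:
    P=ray("side",300+u/6,230+v/6,z);print(nm,P.round(4),"d",(P@d).round(4),"x",(P@x).round(4))
P=np.array([.497,-.057,0]);print(P@d,P@x)
_,p,_=pose();print(p@d+.1434,p@x)
```

```text
tray nb [ 0.4636 -0.0728  0.0108] d 0.0006 x 0.4693
tray nt [ 0.4632 -0.0732  0.0228] d 0.0002 x 0.4689
tray ft [ 0.5302 -0.0827  0.0228] d 0.0012 x 0.5366
rear nb [ 0.4308 -0.2569  0.0108] d -0.1864 x 0.4657
slot n [ 0.4623 -0.0515  0.008 ] d 0.0214 x 0.4647
slot f [ 0.5344 -0.0633  0.008 ] d 0.0211 x 0.5377
0.021449693711071915 0.49979786978307666
0.0014209140812579124 0.5005975394758284
```

>>> {"op": "arm_command", "data": {"rows": [0,0,0,-0.02,-0.03,0.03,60,0,0,0,0.083,0,0.055,60,0,0,0,0.083,0,0.055,60,0,0,0,0.083,0,0.055,60,0,0,0,0.083,0,0.055,60,0,0,0,0.083,0,0.055,60,0,0,0,0.083,0,0.055,60,0,0,0,0.083,0,0.055,60,0,0,0,0.083,0,0.055,60,0,0,0,0,0,0,60]}}

```text
t: 9.77
tool_pos: [0.4748, -0.1939, 0.0207]
eef_rot: [-0.189, 0.728, 0.622, 0.219]
ft_force: [-0.4, 0.1, -1.2]
finger_gap: 0.0653
```

>>> {"op": "arm_command", "data": {"rows": [0,0,0,0.083,0,0.055,60,0,0,0,0.083,0,0.055,60,0,0,0,0,0,0,60]}}

```text
t: 10.02
tool_pos: [0.4758, -0.1882, 0.0207]
eef_rot: [-0.188, 0.728, 0.622, 0.219]
ft_force: [-0.2, 0.5, -2.3]
finger_gap: 0.0653
```

>>> {"op": "arm_command", "data": {"rows": [0,0,0,0.083,0,0.055,60,0,0,0,0.083,0,0.055,60,0,0,0,0.083,0,0.055,60,0,0,0,0.083,0,0.055,60,0,0,0,0,0,0,60]}}

```text
t: 10.43
tool_pos: [0.4777, -0.1764, 0.0207]
eef_rot: [-0.188, 0.728, 0.622, 0.219]
ft_force: [-0.4, -0.5, -1.3]
finger_gap: 0.0652
```

```bash
python3 look.py 6
```

```text
t 10.43 p [ 0.4777 -0.1764  0.0207] gap 0.0652 F [-0.4 -0.5 -1.3]
R
 [[ 0.13   0.988  0.085]
 [ 0.823 -0.155  0.547]
 [ 0.553 -0.001 -0.833]]
turn units [-0.02 -0.    0.  ] shift units now-axes [-1.17  0.01 -0.8 ] target-axes [-1.17  0.01 -0.8 ]
[[131. 276.]
 [132. 250.]
 [206. 179.]
 [572. 410.]]
```

View pics/v6.png

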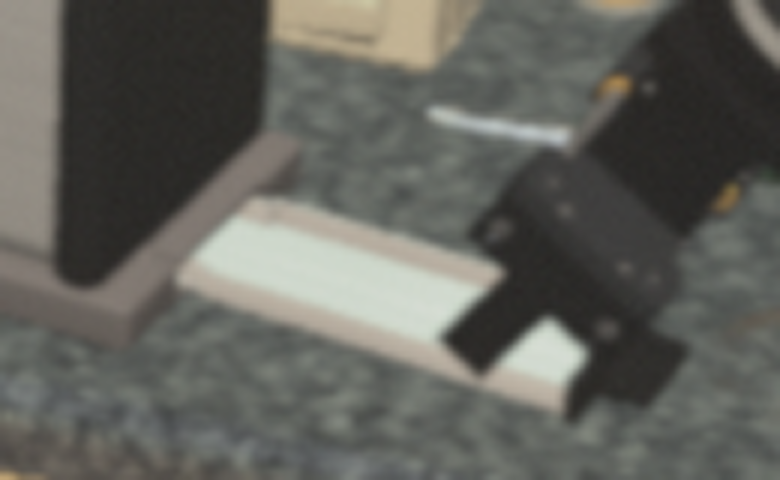

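The tray tip is in the slot, about 22 mm deep, with no contact force. I'll carry on.

>>> {"op": "arm_command", "data": {"rows": [0,0,0,0.111,0,0.074,60,0,0,0,0.111,0,0.074,60,0,0,0,0.111,0,0.074,60,0,0,0,0.111,0,0.074,60,0,0,0,0.111,0,0.074,60,0,0,0,0.111,0,0.074,60,0,0,0,0,0,0,60]}}

```text
t: 11.07
tool_pos: [0.4814, -0.1525, 0.0207]
eef_rot: [-0.188, 0.728, 0.622, 0.219]
ft_force: [0.8, 0.4, -1.4]
finger_gap: 0.0654
```

>>> {"op": "arm_command", "data": {"rows": [0,0,0,0.111,0,0.074,60,0,0,0,0.111,0,0.074,60,0,0,0,0.111,0,0.074,60,0,0,0,0.111,0,0.074,60,0,0,0,0.111,0,0.074,60,0,0,0,0.111,0,0.074,60,0,0,0,0,0,0,60]}}

```text
t: 11.65
tool_pos: [0.4851, -0.1288, 0.0206]
eef_rot: [-0.188, 0.728, 0.622, 0.219]
ft_force: [0.3, -0.2, -1.6]
finger_gap: 0.065
```

>>> {"op": "arm_command", "data": {"rows": [0,0,0,0.111,0,0.074,60,0,0,0,0.111,0,0.074,60,0,0,0,0.111,0,0.074,60,0,0,0,0.111,0,0.074,60,0,0,0,0.111,0,0.074,60,0,0,0,0.111,0,0.074,60,0,0,0,0,0,0,60]}}

```text
t: 12.23
tool_pos: [0.4888, -0.1051, 0.0205]
eef_rot: [-0.188, 0.728, 0.622, 0.219]
ft_force: [0.6, -0.4, -2.6]
finger_gap: 0.0653
```

>>> {"op": "arm_command", "data": {"rows": [0,0,0,0.111,0,0.074,60,0,0,0,0.111,0,0.074,60,0,0,0,0.111,0,0.074,60,0,0,0,0.111,0,0.074,60,0,0,0,0.111,0,0.074,60,0,0,0,0.111,0,0.074,60,0,0,0,0.111,0,0.074,60,0,0,0,0,0,0,60]}}

```text
t: 12.9
tool_pos: [0.4931, -0.0774, 0.0205]
eef_rot: [-0.188, 0.728, 0.622, 0.219]
ft_force: [0.8, 0.1, -1.6]
finger_gap: 0.0648
```

>>> {"op": "arm_command", "data": {"rows": [0,0,0,0,0,0,95,0,0,0,0,0,0,95,0,0,0,0,0,0,95,0,0,0,0,0,0,95,0,0,0,0,0,0,95,0,0,0,0,0,0,95,0,0,0,0,0,-0.2,95,0,0,0,0,0,-0.25,95,0,0,0,0,0,-0.25,95,0,0,0,0,0,-0.25,95,0,0,0,0,0,-0.25,95,0,0,0,0,0,-0.25,95,0,0,0,0,0,-0.25,95,0,0,0,0,0,0,95]}}

```text
t: 14.07
tool_pos: [0.4899, -0.1075, 0.0648]
eef_rot: [-0.187, 0.728, 0.622, 0.22]
ft_force: [0.8, -0.2, -0.7]
finger_gap: 0.0949
```

Run:
```python
from h import *
a=np.radians(81);d=np.array([np.cos(a),np.sin(a),0])
p=np.array([.4931,-.0774,.012])-.0666*d
plan(p,81,33.6);print(p)
b=env.capture("side")[:,:,::-1];cv2.imwrite("pics/side7.png",b)
cv2.imwrite("pics/v7.png",cv2.resize(b[220:310,290:420],None,fx=6,fy=6,interpolation=2))
```

```text
t 14.07 p [ 0.4899 -0.1075  0.0648] gap 0.0949 F [ 0.8 -0.2 -0.7]
R
 [[ 0.13   0.988  0.088]
 [ 0.824 -0.156  0.545]
 [ 0.552  0.002 -0.834]]
turn units [0.01 0.02 0.01] shift units now-axes [-1.98 -0.05  0.8 ] target-axes [-1.98 -0.05  0.79]
[ 0.48268146 -0.14318004  0.012     ]
```

View pics/v7.png

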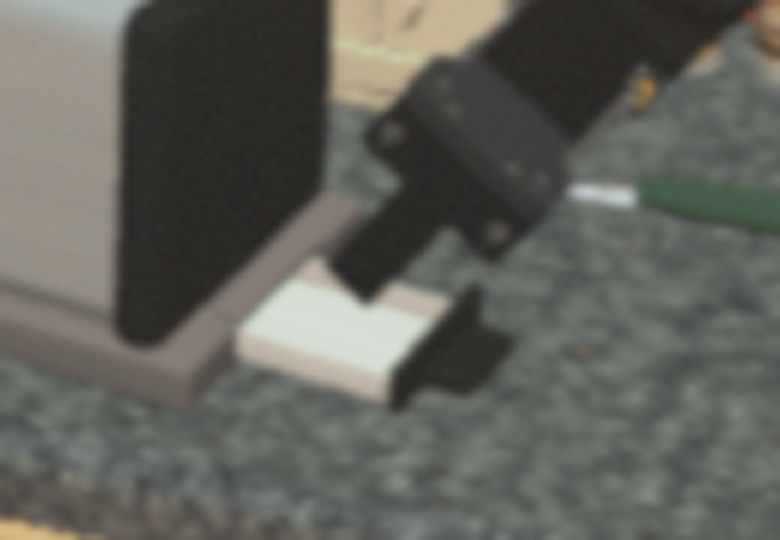

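The tray stayed level in the slot, about 120 mm in. The tab is at crop (475,350). I'll regrip on the tab.

>>> {"op": "arm_command", "data": {"rows": [0,0,0,-0.22,-0.05,-0.2,95,0,0,0,-0.22,0,-0.2,95,0,0,0,-0.22,0,0,95,0,0,0,-0.22,0,0,95,0,0,0,-0.22,0,0,95,0,0,0,-0.22,0,0,95,0,0,0,-0.22,0,0,95,0,0,0,-0.22,0,0,95,0,0,0,-0.22,0,0,95,0,0,0,0,0,0.2,95,0,0,0,0,0,0.2,95,0,0,0,0,0,0.2,95,0,0,0,0,0,0.2,95,0,0,0,0,0,0.2,95,0,0,0,0,0,0.2,95,0,0,0,0,0,0,95]}}

```text
t: 15.45
tool_pos: [0.481, -0.1402, 0.009]
eef_rot: [-0.189, 0.728, 0.622, 0.219]
ft_force: [-0.7, 0.4, -0.2]
finger_gap: 0.0953
```

>>> {"op": "arm_command", "data": {"rows": [0,0,0,0,0,0,38,0,0,0,0,0,0,38,0,0,0,0,0,0,38,0,0,0,0,0,0,38,0,0,0,0,0,0,38,0,0,0,0,0,0,38,0,0,0,0,0,0,38,0,0,0,0,0,0,38,0,0,0,0,0,0,38,0,0,0,0,0,0,38,0,0,0,0,0,0,38,0,0,0,0,0,0,38]}}

```text
t: 16.45
tool_pos: [0.4818, -0.1416, 0.0102]
eef_rot: [-0.188, 0.728, 0.622, 0.219]
ft_force: [-0.1, -0.5, 0.7]
finger_gap: 0.0436
```

>>> {"op": "arm_command", "data": {"rows": [0,0,0,0.083,0,0.055,38,0,0,0,0.083,0,0.055,38,0,0,0,0.083,0,0.055,38,0,0,0,0.083,0,0.055,38,0,0,0,0.083,0,0.055,38,0,0,0,0,0,0,38]}}

```text
t: 16.95
tool_pos: [0.4841, -0.126, 0.0102]
eef_rot: [-0.188, 0.728, 0.622, 0.219]
ft_force: [0.1, 0.0, 0.9]
finger_gap: 0.0439
```

>>> {"op": "arm_command", "data": {"rows": [0,0,0,0.083,0,0.055,38,0,0,0,0.083,0,0.055,38,0,0,0,0.083,0,0.055,38,0,0,0,0.083,0,0.055,38,0,0,0,0.083,0,0.055,38,0,0,0,0,0,0,38]}}

```text
t: 17.45
tool_pos: [0.4864, -0.1114, 0.0102]
eef_rot: [-0.188, 0.728, 0.622, 0.219]
ft_force: [-0.2, 0.5, -0.2]
finger_gap: 0.0437
```

>>> {"op": "arm_command", "data": {"rows": [0,0,0,0.042,0,0.028,38,0,0,0,0.042,0,0.028,38,0,0,0,0.042,0,0.028,38,0,0,0,0.042,0,0.028,38,0,0,0,0.042,0,0.028,38,0,0,0,0.042,0,0.028,38]}}

```text
t: 17.95
tool_pos: [0.4878, -0.1032, 0.0102]
eef_rot: [-0.188, 0.728, 0.622, 0.219]
ft_force: [-1.9, -4.2, 1.7]
finger_gap: 0.0434
```

>>> {"op": "arm_command", "data": {"rows": [0,0,0,0.042,0,0.028,38,0,0,0,0.042,0,0.028,38,0,0,0,0.042,0,0.028,38]}}

```text
t: 18.2
tool_pos: [0.4887, -0.0998, 0.0102]
eef_rot: [-0.187, 0.728, 0.622, 0.218]
ft_force: [-1.3, -5.2, 0.5]
finger_gap: 0.0438
```

>>> {"op": "arm_command", "data": {"rows": [0,0,0,0.042,0,0.028,38,0,0,0,0.042,0,0.028,38,0,0,0,0.042,0,0.028,38]}}

```text
t: 18.45
tool_pos: [0.4892, -0.0944, 0.0102]
eef_rot: [-0.188, 0.728, 0.622, 0.219]
ft_force: [-1.5, -3.1, 1.6]
finger_gap: 0.0438
```

>>> {"op": "arm_command", "data": {"rows": [0,0,0,0.042,0,0.028,38,0,0,0,0.042,0,0.028,38,0,0,0,0.042,0,0.028,38,0,0,0,0.042,0,0.028,38]}}

```text
t: 18.78
tool_pos: [0.4903, -0.0881, 0.0102]
eef_rot: [-0.188, 0.728, 0.622, 0.219]
ft_force: [-2.1, -3.6, 1.3]
finger_gap: 0.044
```

>>> {"op": "arm_command", "data": {"rows": [0,0,0,0.042,0,0.028,38,0,0,0,0.042,0,0.028,38,0,0,0,0.042,0,0.028,38]}}

```text
t: 19.03
tool_pos: [0.491, -0.0836, 0.0102]
eef_rot: [-0.188, 0.728, 0.622, 0.219]
ft_force: [-0.6, -2.9, 0.7]
finger_gap: 0.0438
```

>>> {"op": "arm_command", "data": {"rows": [0,0,0,0.042,0,0.028,38,0,0,0,0.042,0,0.028,38]}}

```text
t: 19.2
tool_pos: [0.4914, -0.0803, 0.0102]
eef_rot: [-0.188, 0.728, 0.622, 0.219]
ft_force: [-0.2, -1.9, 1.8]
finger_gap: 0.0436
```

>>> {"op": "arm_command", "data": {"rows": [0,0,0,0.028,0,0.018,38,0,0,0,0.028,0,0.018,38,0,0,0,0.028,0,0.018,38]}}

```text
t: 19.45
tool_pos: [0.4919, -0.0772, 0.0102]
eef_rot: [-0.188, 0.728, 0.622, 0.22]
ft_force: [0.3, -0.7, 0.9]
finger_gap: 0.0436
```

>>> {"op": "arm_command", "data": {"rows": [0,0,0,0.028,0,0.018,38,0,0,0,0,0,0,38]}}

```text
t: 19.62
tool_pos: [0.492, -0.0767, 0.0102]
eef_rot: [-0.188, 0.728, 0.622, 0.219]
ft_force: [-0.2, -2.4, -0.4]
finger_gap: 0.0435
```

>>> {"op": "arm_command", "data": {"rows": [0,0,0,0.028,0,0.018,38,0,0,0,0,0,0,38]}}

```text
t: 19.78
tool_pos: [0.4921, -0.0766, 0.0102]
eef_rot: [-0.187, 0.728, 0.622, 0.218]
ft_force: [-1.5, -4.8, 2.4]
finger_gap: 0.0436
```

>>> {"op": "arm_command", "data": {"rows": [0,0,0,0.028,0,0.018,38,0,0,0,0,0,0,38]}}

```text
t: 19.95
tool_pos: [0.4921, -0.0766, 0.0102]
eef_rot: [-0.187, 0.728, 0.623, 0.218]
ft_force: [-3.9, -9.2, 3.4]
finger_gap: 0.0433
```

>>> {"op": "arm_command", "data": {"rows": [0,0,0,0.028,0,0.018,38,0,0,0,0,0,0,38]}}

```text
t: 20.12
tool_pos: [0.4923, -0.0764, 0.0103]
eef_rot: [-0.186, 0.728, 0.623, 0.217]
ft_force: [-5.2, -11.7, 3.7]
finger_gap: 0.0438
```

Run:
```python
from h import *
b=env.capture("side")[:,:,::-1];a=env.capture("top")[:,:,::-1]
cv2.imwrite("pics/side8.png",b);cv2.imwrite("pics/top8.png",a)
f=lambda i:cv2.resize(i,None,fx=6,fy=6,interpolation=2)
cv2.imwrite("pics/v8.png",np.hstack([f(b[220:310,300:400])]))
```

```text
(no output)
```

View pics/v8.png

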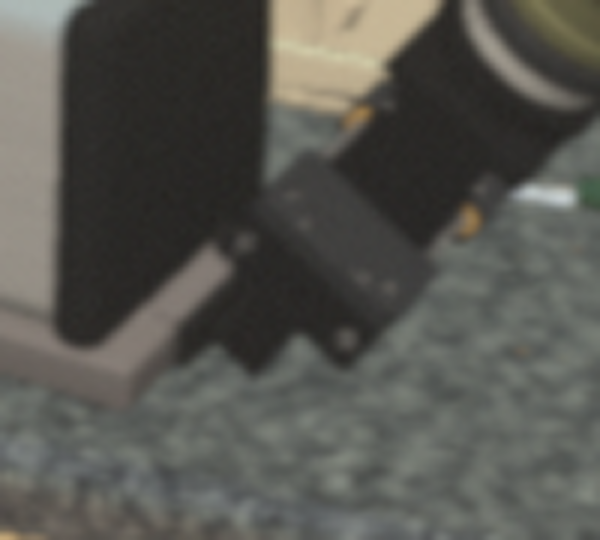

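The front meets the base: the position stalled while the force rose to 12 N. I'll ease off, release and back away.

>>> {"op": "arm_command", "data": {"rows": [0,0,0,-0.05,0,-0.03,38,0,0,0,0,0,0,95,0,0,0,0,0,0,95,0,0,0,0,0,0,95,0,0,0,0,0,0,95,0,0,0,0,0,0,95,0,0,0,0,0,0,95,0,0,0,0,0,0,95,0,0,0,-0.1,0,-0.1,95,0,0,0,-0.1,0,-0.3,95,0,0,0,-0.1,0,-0.4,95,0,0,0,-0.1,0,-0.5,95,0,0,0,0,0,-0.6,95,0,0,0,0,0,-0.6,95,0,0,0,0,0,-0.6,95,0,0,0,0,0,-0.6,95,0,0,0,0,0,-0.6,95,0,0,0,0,0,-0.6,95,0,0,0,0,0,0,95]}}

```text
t: 21.8
tool_pos: [0.4799, -0.1694, 0.1302]
eef_rot: [-0.184, 0.728, 0.622, 0.22]
ft_force: [0.6, -0.6, 0.1]
finger_gap: 0.0951
```

Run:
```python
from h import *
b=env.capture("side")[:,:,::-1];a=env.capture("top")[:,:,::-1]
cv2.imwrite("pics/side9.png",b);cv2.imwrite("pics/top9.png",a)
f=lambda i:cv2.resize(i,(400,400),interpolation=2)
cv2.imwrite("pics/v9.png",np.hstack([f(b[230:300,300:370]),f(a[235:305,290:360])]))
```

```text
(no output)
```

View pics/v9.png

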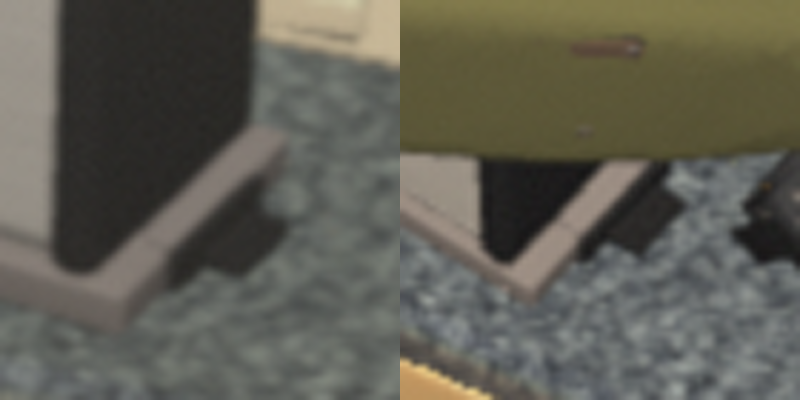

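Run:
```python
from h import *
a=cv2.imread("pics/side1.png",0);b=cv2.imread("pics/side9.png",0)
p=lambda i:np.float32(i[195:295,282:325]) 
print("toaster shift px",cv2.phaseCorrelate(p(a),p(b)))
print(env.close_job())
```

```text
toaster shift px ((0.4777356789507827, 0.02049985816881872), 1.0148219820658366)
the job is handed in; nothing more can be done
None
```

The crumb tray is back in its slot under the toaster, past the catch, with its black front flush against the base. I handed the job in at about 22 s of the 64 s allowed.

- **How it went in:** I gripped the pan across its walls, turned it into line with the slot and slid it in about 120 mm. I then regripped on the tab and pushed the rest of the way.
- **Forces:** Passing the catch took about 4–5 N, and the force then fell to near zero. The last push rose to about 13 N when the front met the base, well below the 25 N or more that would shove the toaster.
- **Last pictures:** After I let go and backed away, both cameras showed no visible gap between the front and the base.
- **Toaster:** Comparing side pictures gave a shift of about 0.5 px, roughly 1 mm or less. That is close to the measuring error, so a tiny shift can't be ruled out.
- **Other items:** I planned the path clear of the honey jar, mug, pot and peeler, and felt no stray contact. I did not measure their positions again at the end.
- **Disagreements:** The tray tip drooped about 3.5° when first lifted, and I corrected this by tilting the gripper. The two cameras differed by about 2 mm on where the slot was, but the tray went in without touching the mouth.

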